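# Park the cordless scanner in its charging cup

## Robot

A 7-joint arm with a two-finger parallel gripper is mounted at the origin on the work surface. World frame = base frame: x ahead of the robot, y to its left, z up, the work surface at z = 0. Lengths are in mm, angles in rad, forces in N, time in s.
With the tool pointing down it reaches from about 400 to 850 mm from the base axis. Payload 4.4 kg.
Tool frame: the origin (TCP) lies midway between the tips of the shut fingers; the grasp point (between the pads) lies 19 mm behind it (hold_point_z is the z of the grasp point in the tool frame, in mm); z points along the fingers, y is the direction in which the jaws open and shut (so a half turn about z gives the same grasp; the last joint's range is limited). The gripper opens to 94 mm and grips with 3 to 60 N. Pads are 16 mm wide; open, the fingers measure 119 mm over their backs; the gripper's body (75 mm by 177 mm) begins 78 mm behind the grasp point.
Start: joints at [1.037, 0.628, 0.038, 1.517, -0.027, 0.996, -0.02], TCP at [293.13, -580.166, 205.478] pointing down, gripper open.
Joint ranges: [-3.06, 3.06], [-0.37, 2.12], [-1.25, 1.32], [0.18, 2.47], [-1.1, 4.24], [0.23, 1.98], [-2.94, 2.94]. Speed limits (rad/s): [2.57, 2.57, 3.14, 3.14, 3.14, 3.14, 3.14].

## Interface

Orientations are given as a rotation vector (axis times angle).
In Python, from plant import get_obs, read_camera, camera_model, close_job, hold_point_z gives the robot as it stands.
- The arm moves only by the shell command python3 -m pendant 'ROWS' [FORCE]. ROWS is text: rows parted by semicolons, each of 5 numbers parted by spaces: the shift along the tool's x, y, z in m, then the turn about the tool's z in degrees, then the closure, from 0 (fully open) to 1 (shut). In form: x y z yaw fingers; .... A call has 1 to 8 rows; each row shifts and turns the commanded pose from where the row before left it, along the tool's axes as they then stand; what a row does not reach is not made up. A row lasts 1/10 s, in which the tool goes at most 50 mm and 8.59 degrees, less where a joint would pass 70% of its speed; a pose out of reach is approached as far as the arm can. A call is refused whole if a number of a shift passes 0.05 or a number of a turn 8.59, either way. A call with a gripper value outside its range is refused whole. The fingers move at their own pace and stop on an object; FORCE is the grip in N (left out, the last holds). Time passes only in rows, so rows that do not move let the fingers close. It gives the time, the measured TCP pose, the force and the opening at its end, in the units of the state.
- get_obs(): the state, without advancing time (a new reading comes with each control period).
- read_camera(name): name is "side" or "top" or "wrist"; returns the picture (420x560x3 uint8, blue, green, red); there is no depth.
- camera_model(name): a dict with "vfov" (degrees; the focal length in pixels is half the picture's height over the tangent of half this angle, whatever the lens; pixels are square), "cx", "cy" (the principal point, pixels), "camera_from_world" (4x4, takes a point from world to camera coordinates). Camera axes: x right, y up, looking along -z (the intrinsics and any distortion apply to the point x, -y, -z); pixel columns grow to the right and rows downward; lengths in mm; the calibration is good to about 2 mm. A picture is of the moment at which its call begins: read the wrist's pose just before it. camera_model takes no time and is no camera call; for the wrist camera it gives the pose at the moment of the call.
- close_job(): hands the job in, once; it reports no verdict.
The state is a dict: "time": time; "q": joint angles; "qvel": joint speeds; "tau": joint torques, N m; "tool_pos": TCP position; "ee_rot": TCP orientation; "wrist_force": force on the tool from outside, world axes, zero at the start; "torque": the same for the moment, N m; "gripper_width": opening from 0.0 (shut) to 1.0 (fully open).
Only numpy, scipy, OpenCV 4.12 (cv2) and the standard library are available. Lean on these libraries where they do the work, as an engineer would, in place of code of your own. Each camera call takes 0.05 s, during which the arm holds its last target.

## Task

Pick up the cordless hand scanner standing on the packing bench and lower it, upright, into the wide charging cup that its rounded foot fits (not the narrow one). Keep hold of it until the foot is right down in the cup, then let go and leave it standing there.

Things in the scene. Friction and masses are not known exactly. Their poses are not given: they have to be found in the camera images.
- scanner: White plastic hand scanner, loose, up to 0.31 kg, standing on its foot. Origin: centre of the underside; z up. Rounded foot: flat underside 34 mm across, 70 mm across at 32 mm height. Neck 34-38 mm. Head: box from 72 to 112 mm height, 72 mm along x, 44 mm along y (grip it across this), centred over the foot, dark window on its -x end. Its turn in the cup does not matter.
- dock: Wide charging cup, fixed: round grey cup, open upward, on a black square plate 110 mm wide. Origin: centre of the plate's underside, on the bench; z up. Cup floor 14 mm above the origin, about 44 mm across; the sloping inside widens to 92 mm at the rim, 46 mm up, so a foot 15 mm off slides to the middle. Seated, the scanner's origin is 14 mm above this origin.
- small_dock: Narrow charging cup for another device, fixed: same make and height (46 mm), but its plate is 84 mm wide and its cup only about 38 mm across inside the rim: the scanner does not fit. Origin: centre of the plate's underside, on the bench; z up. The scanner and the two cups stand in any order from left to right.
Mind the look-alikes: they are no part of the job. There is more than one size of the scanner; the one meant has the size given above.

How it is judged:
By the outcome, as a careful person would: the job done as asked, in the order asked, and still so for the second after the job is handed in, with the robot touching nothing.
It also fails if it takes over 38 s, if anything falls off the work surface, if the arm or the gripper's body presses on something with over 40 N, if the wrist force passes 120 N, or if a joint passes its speed limit or range.

## Working session

There is one attempt and no reset: what is moved stays moved. The work goes in short steps, Python scripts to look and compute and a shell command to move; the robot and the scene stay as the last step left them, time stands still between calls to the robot, and variables do not carry over. Pictures are saved under pics/ and viewed, and the job is handed in when it is done.

```bash
ls; mkdir -p pics; python3 - <<'E'
from plant import *
import cv2,numpy as np
o=get_obs();print(o)
print(hold_point_z)
for n in("side","top","wrist"):
    m=camera_model(n);print(n,m)
    cv2.imwrite(f"pics/{n}0.png",read_camera(n))
E
```

```text
pics
{'time': 0.0, 'q': array([ 1.03723107,  0.62930628,  0.03843102,  1.5183451 , -0.02699737,
        0.99631238, -0.01999876]), 'qvel': array([-7.55897782e-04,  2.77688166e-04,  1.69758406e-04,  7.47978451e-04,
       -5.05482312e-04,  3.86226784e-05, -3.38870942e-04]), 'tau': array([ 1.83666530e-04, -5.49727249e+01,  1.14397366e+00, -1.86632985e+01,
       -5.21076901e-02,  2.37389747e-02,  1.66582372e-04]), 'tool_pos': array([ 292.81321985, -579.56977905,  204.58708364]), 'ee_rot': array([-3.05430505e+00, -7.27684995e-01,  7.01541131e-04]), 'wrist_force': array([ 0.37582633,  0.43942336, -0.66766414]), 'torque': array([ 0.02431204,  0.01777511, -0.00132362]), 'gripper_width': 1.001365885670549}
-18.8
side {'vfov': 54.85001720631379, 'cx': 281.4347029288371, 'cy': 206.9517523278081, 'camera_from_world': array([[ 8.64166765e-01, -5.03117442e-01, -9.41498832e-03,
        -4.23676545e+02],
       [ 3.40746078e-01,  5.71301212e-01,  7.46663937e-01,
        -2.22067756e+02],
       [-3.70280856e-01, -6.48450280e-01,  6.65134815e-01,
        -6.68662306e+02],
       [ 0.00000000e+00,  
[... 254 characters left out ...]
   [ 9.98320311e-01,  2.52449943e-02,  5.21463949e-02,
        -4.90922028e+02],
       [-5.18636982e-02, -1.17267218e-02,  9.98585320e-01,
        -8.21118939e+02],
       [ 0.00000000e+00,  0.00000000e+00,  0.00000000e+00,
         1.00000000e+00]])}
wrist {'vfov': 64.5926557686469, 'cx': 277.56086642388146, 'cy': 209.89138782894014, 'camera_from_world': array([[ 4.51345132e-01, -8.92349069e-01, -8.43298058e-04,
        -6.49723027e+02],
       [ 8.60927479e-01,  4.35700452e-01, -2.62619480e-01,
         2.93392505e+01],
       [ 2.34715674e-01,  1.17806005e-01,  9.64899113e-01,
        -3.91943368e+02],
       [ 0.00000000e+00,  0.00000000e+00,  0.00000000e+00,
         1.00000000e+00]])}
```

View pics/side0.png

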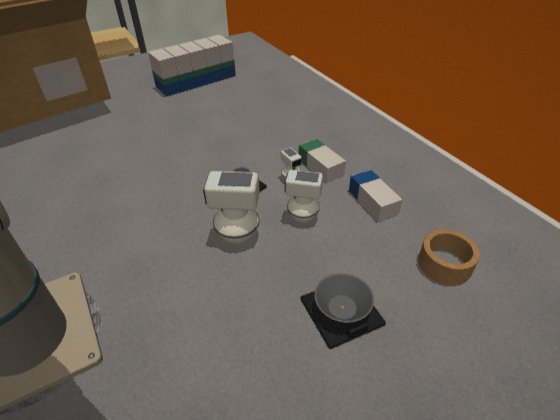

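View pics/top0.png

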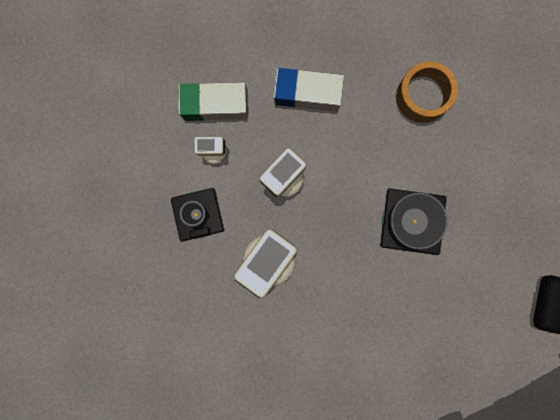

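View pics/wrist0.png

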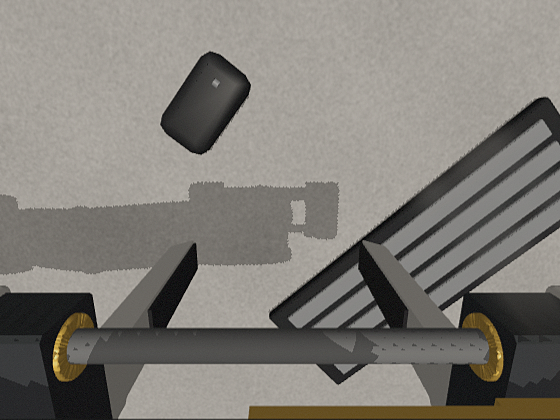

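The side and top pictures show three scanner sizes: small at top (209,146), medium at (283,172), large at (266,263). The wide cup is at (416,221) and the narrow one at (196,214). I'll enlarge these to measure.

```bash
python3 - <<'E'
import cv2
t=cv2.imread("pics/top0.png")
cv2.imwrite("pics/t_sc.png",cv2.resize(t[130:310,220:320],None,fx=5,fy=5,interpolation=cv2.INTER_CUBIC)[:,:][:600*2])
a=cv2.resize(t[140:215,250:320],None,fx=8,fy=8,interpolation=cv2.INTER_CUBIC);cv2.imwrite("pics/t_med.png",a)
a=cv2.resize(t[220:304,226:306],None,fx=7,fy=7,interpolation=cv2.INTER_CUBIC);cv2.imwrite("pics/t_big.png",a)
a=cv2.resize(t[180:262,372:454],None,fx=7,fy=7,interpolation=cv2.INTER_CUBIC);cv2.imwrite("pics/t_dock.png",a)
s=cv2.imread("pics/side0.png")
a=cv2.resize(s[140:250,190:340],None,fx=5,fy=5,interpolation=cv2.INTER_CUBIC);cv2.imwrite("pics/s_sc.png",a)
E
```

```text
(no output)
```

View pics/t_med.png

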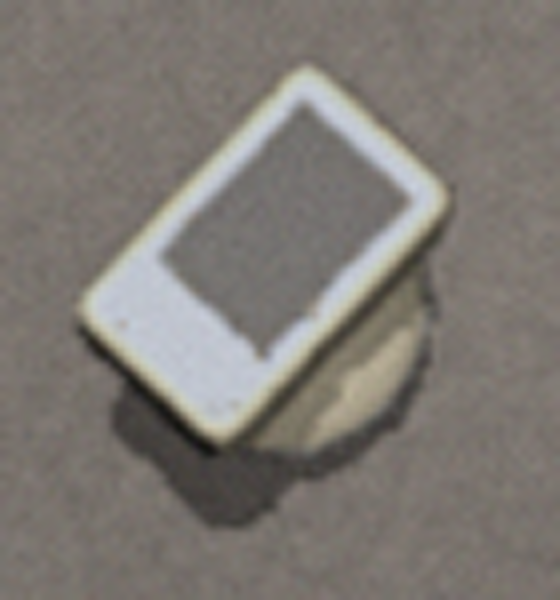

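View pics/t_big.png

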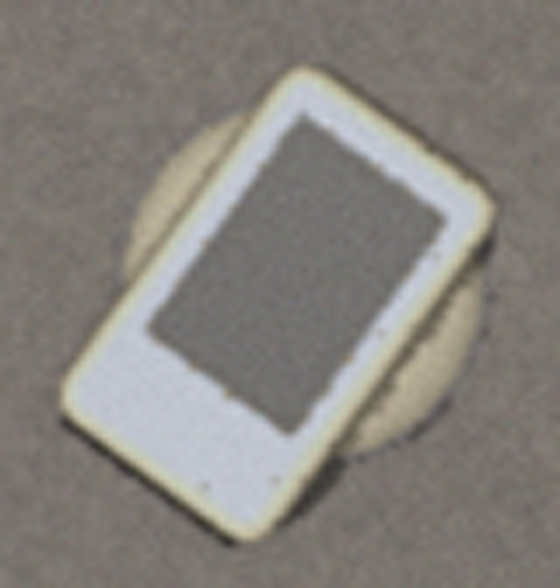

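View pics/t_dock.png

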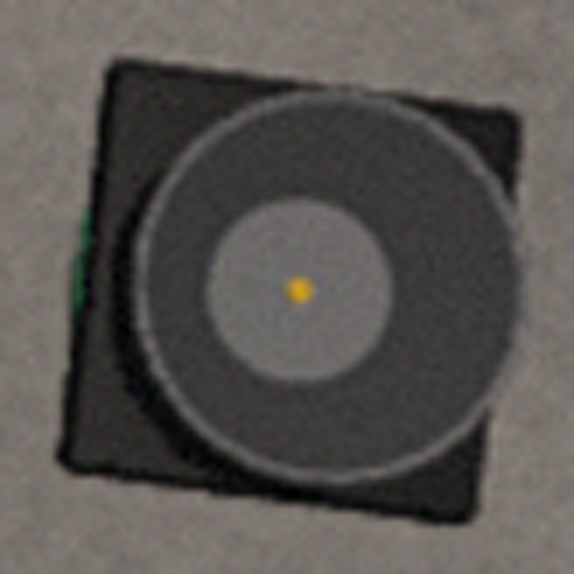

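View pics/s_sc.png

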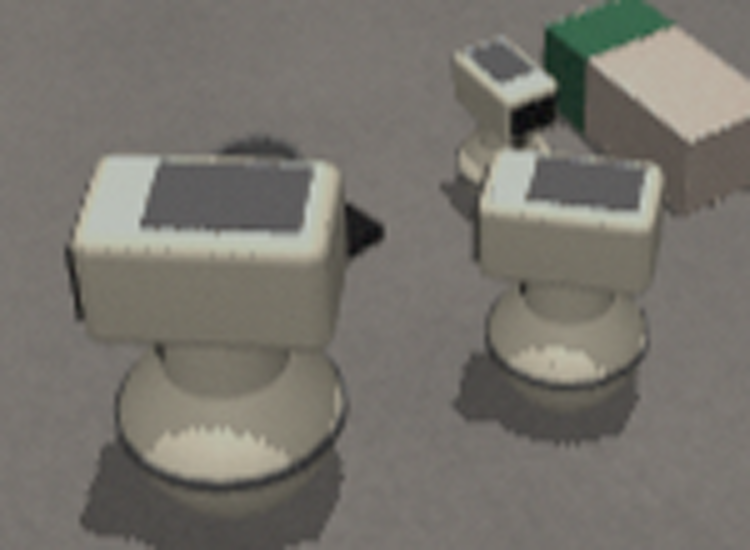

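```bash
cat > h.py <<'E'
from plant import *
import cv2,numpy as np
from scipy.spatial.transform import Rotation as R
def ray(m,u,v):
    f=210/np.tan(np.radians(m["vfov"]/2));T=np.array(m["camera_from_world"])
    d=np.array([(u-m["cx"])/f,-(v-m["cy"])/f,-1.]);return -T[:3,:3].T@T[:3,3],T[:3,:3].T@d
def onz(n,u,v,z,m=None):
    c,d=ray(m or camera_model(n),u,v);return (c+d*(z-c[2])/d[2])
def proj(n,p,m=None):
    m=m or camera_model(n);f=210/np.tan(np.radians(m["vfov"]/2));T=np.array(m["camera_from_world"])
    q=T[:3,:3]@np.array(p)+T[:3,3];return np.array([m["cx"]+f*q[0]/-q[2],m["cy"]-f*q[1]/-q[2]])
E
python3 - <<'E'
from h import *
np.set_printoptions(precision=1,suppress=True)
for off,s,cs,zs in (((250,140),8,[(303,62),(452,197),(222,443),(77,308)],(112,)),((226,220),7,[(303,62),(498,212),(240,545),(60,385)],(112,140))):
  for z in zs:
    P=np.array([onz("top",off[0]+(a+.5)/s-.5,off[1]+(b+.5)/s-.5,z)[:2] for a,b in cs])
    print(z,P.mean(0),[np.linalg.norm(P[i]-P[(i+1)%4]) for i in range(4)],np.degrees(np.arctan2(*(P[0]+P[1]-P[2]-P[3])[::-1])),np.degrees(np.arctan2(*(P[0]-P[1]+P[3]-P[2])[::-1])))
    c=np.r_[P.mean(0),z]; print("side proj",proj("side",c))
f=lambda a,b:(372+(a+.5)/7-.5,180+(b+.5)/7-.5)
print("floor",onz("top",*f(299,291),14)); 
print("rim",onz("top",*f(329,287),46), 385/7/457*775)
P=np.array([onz("top",*f(*q),6)[:2] for q in [(110,60),(520,110),(472,525),(62,465)]]);print("plate",P.mean(0),np.linalg.norm(P[0]-P[1]))
print("side floor dot",onz("side",342.5,308,14))
o=get_obs();print(R.from_rotvec(o["ee_rot"]).as_matrix())
E
```

```text
112 [552.8  19.1] [np.float64(40.81382307683696), np.float64(68.05627318217483), np.float64(40.10327078128694), np.float64(67.66996140868999)] -41.18889077859991 48.72458246783777
side proj [303.1 176.6]
112 [405.1  43.3] [np.float64(56.31467044532496), np.float64(95.72245387541697), np.float64(54.8517169093708), np.float64(92.13823843460696)] -35.91020287570345 52.13254777755236
side proj [230.9 194.2]
140 [406.8  41.5] [np.float64(54.16493480958755), np.float64(92.06837992614297), np.float64(52.75782752692402), np.float64(88.62098701485041)] -35.91020287570343 52.13254777755239
side proj [230.7 182.9]
floor [ 481.3 -219.5   14. ]
rim [ 481.2 -218.6   46. ] 93.27133479212254
plate [ 482.  -219.4] 108.0053687721818
side floor dot [ 482.9 -221.2   14. ]
[[ 0.9  0.5 -0. ]
 [ 0.5 -0.9  0. ]
 [-0.  -0.  -1. ]]
```

```bash
cat > d.py <<'E'
from h import *
import sys
np.set_printoptions(precision=4,suppress=True)
x,y,z,jaw=map(float,sys.argv[1:5])
o=get_obs();M=R.from_rotvec(o["ee_rot"]).as_matrix()
print("t",o["time"],"pos",o["tool_pos"],"w",o["gripper_width"],"F",o["wrist_force"],"q",o["q"])
print("tilt",M[:,2])
print("tool shift m",M.T@(np.array([x,y,z])-o["tool_pos"])/1000)
a=np.degrees(np.arctan2(M[1,1],M[0,1]));print("yaw tool",-((jaw-a+90)%180-90),"or +-180; jaw",a)
E
python3 d.py 553 19 205 48.7
```

```text
t 0.15 pos [ 292.8906 -579.7165  204.7902] w 0.9977711562086705 F [ 0.3347 -0.4412 -0.6825] q [ 1.0372  0.6291  0.0385  1.5181 -0.027   0.9963 -0.02  ]
tilt [-0.0007  0.0013 -1.    ]
tool shift m [ 0.5021 -0.4171  0.0004]
yaw tool 68.10312986521973 or +-180; jaw -63.196870134780255
```

```bash
r='0.0314 -0.0261 0 0 0'; python3 -m pendant '0.0314 -0.0261 0 0 0;0.0314 -0.0261 0 0 0;0.0314 -0.0261 0 0 0;0.0314 -0.0261 0 0 0;0.0314 -0.0261 0 0 0;0.0314 -0.0261 0 0 0;0.0314 -0.0261 0 0 0;0.0314 -0.0261 0 0 0' 20
```

```text
time: 0.95
tool_pos: [423.5, -278.9, 205.4]
ee_rot: [-3.056, -0.728, 0.0]
wrist_force: [0.3, -0.4, 0.4]
gripper_width: 1.0
```

```bash
python3 -m pendant '0.0314 -0.0261 0 0 0;0.0314 -0.0261 0 0 0;0.0314 -0.0261 0 0 0;0.0314 -0.0261 0 0 0;0.0314 -0.0261 0 0 0;0.0314 -0.0261 0 0 0;0.0314 -0.0261 0 0 0;0.0314 -0.0261 0 0 0'
```

```text
time: 1.75
tool_pos: [553.5, 20.7, 205.4]
ee_rot: [3.056, 0.728, -0.0]
wrist_force: [0.3, -0.9, 0.6]
gripper_width: 1.002
```

```bash
python3 -m pendant '0 0 0 -8.5 0;0 0 0 -8.5 0;0 0 0 -8.5 0;0 0 0 -8.5 0;0 0 0 -8.5 0;0 0 0 -8.5 0;0 0 0 -8.5 0;0 0 0 -8.5 0'; python3 -m pendant '0 0 0 -8.5 0;0 0 0 -8.5 0;0 0 0 -8.5 0;0 0 0 -8.5 0;0 0 0 -8.5 0;0 0 0 -1.4 0;0 0 0 0 0;0 0 0 0 0'; python3 d.py 553 19 205 48.7; python3 -c "
from h import *
m=camera_model('wrist');cv2.imwrite('pics/wrist1.png',read_camera('wrist'));import pickle;pickle.dump(m,open('m1.pkl','wb'))
cv2.imwrite('pics/side1.png',read_camera('side'))
print(ray(m,280,210)[0]); print(proj('wrist',[552.8,19.1,112],m))"
```

```text
time: 2.55
tool_pos: [553.0, 19.0, 205.3]
ee_rot: [-2.119, -2.319, 0.001]
wrist_force: [0.5, -0.2, -0.4]
gripper_width: 1.0
time: 3.35
tool_pos: [553.2, 19.0, 205.4]
ee_rot: [-1.112, -2.938, 0.0]
wrist_force: [-0.4, -0.2, -0.8]
gripper_width: 1.001
t 3.35 pos [553.1869  18.9843 205.4069] w 1.0008718863656856 F [-0.4115 -0.2366 -0.7682] q [ 0.2722  0.5356 -0.5417  1.7797  0.3372  0.9199  0.4327]
tilt [-0.0002 -0.0001 -1.    ]
tool shift m [ 0.0002 -0.0001  0.0004]
yaw tool -0.14951292303187813 or +-180; jaw 48.550487076968125
[495.13547384  68.60370468 386.08531034]
[279.0580199  211.46239895]
```

View pics/wrist1.png

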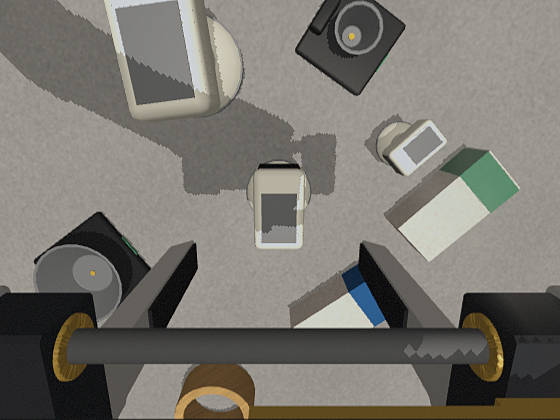

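View pics/side1.png

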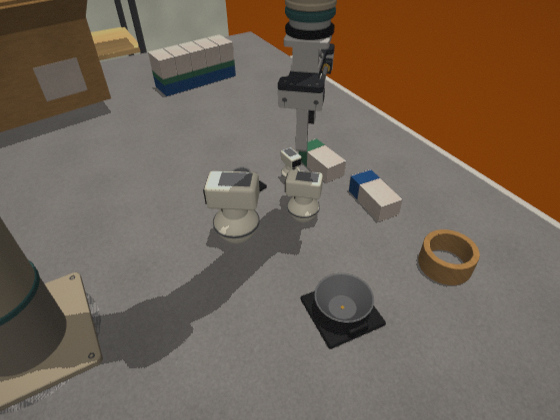

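Wrist picture: the medium head is at (279,207), matching the projection (279,211) and square to the jaws. I'll descend.

```bash
python3 -m pendant '0 0 0.03 0 0;0 0 0.03 0 0;0 0 0.03 0 0;0 0 0.02 0 0;0 0 0.012 0 0;0 0 0.01 0 0;0 0 0 0 0;0 0 0 0 0'; python3 -c "
from h import *
cv2.imwrite('pics/wrist2.png',read_camera('wrist'))
cv2.imwrite('pics/side2.png',read_camera('side'))"
```

```text
time: 4.25
tool_pos: [553.8, 19.3, 74.1]
ee_rot: [1.108, 2.939, 0.001]
wrist_force: [0.3, 0.0, -0.2]
gripper_width: 0.997
```

View pics/wrist2.png

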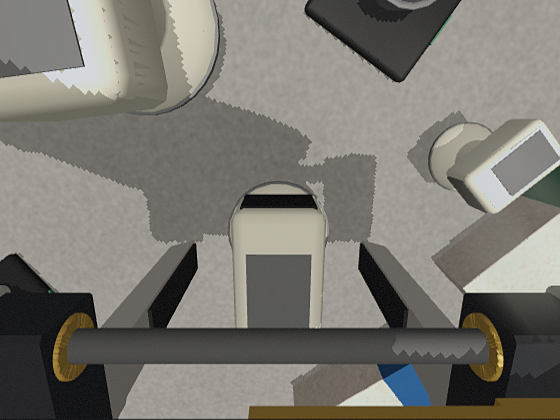

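View pics/side2.png

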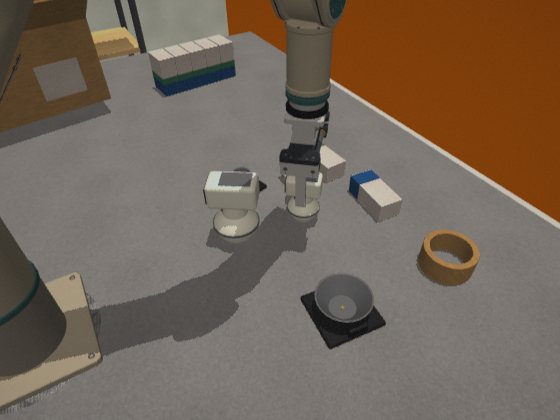

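The head (columns 233–326) is centred between the pads (197–360). Side view agrees: the fingers straddle the head at (303,187). I'll close, then lift.

```bash
python3 -m pendant '0 0 0 0 1;0 0 0 0 1;0 0 0 0 1;0 0 0 0 1;0 0 0 0 1;0 0 0 0 1;0 0 0 0 1' 25
```

```text
time: 5.05
tool_pos: [553.3, 19.1, 73.5]
ee_rot: [-1.108, -2.94, -0.0]
wrist_force: [1.2, -0.4, 0.3]
gripper_width: 0.467
```

```bash
python3 -m pendant '0 0 0 0 1;0 0 -0.01 0 1;0 0 -0.02 0 1;0 0 -0.02 0 1;0 0 -0.02 0 1;0 0 -0.02 0 1;0 0 0 0 1'; python3 d.py 481.6 -219.6 163 48.7;  python3 -c "
from h import *
cv2.imwrite('pics/wrist3.png',read_camera('wrist'))
cv2.imwrite('pics/side3.png',read_camera('side'))"
```

```text
time: 5.75
tool_pos: [555.0, 19.5, 166.2]
ee_rot: [1.106, 2.935, 0.004]
wrist_force: [0.5, 0.7, -2.1]
gripper_width: 0.465
t 5.75 pos [555.0469  19.5125 166.2424] w 0.46482337905020077 F [ 0.4629  0.6861 -2.1214] q [ 0.2543  0.5831 -0.5194  1.8231  0.3802  0.83    0.3969]
tilt [ 0.0052  0.0004 -1.    ]
tool shift m [-0.1027 -0.2281  0.0028]
yaw tool -0.005787803841343475 or +-180; jaw 48.69421219615865
```

View pics/side3.png

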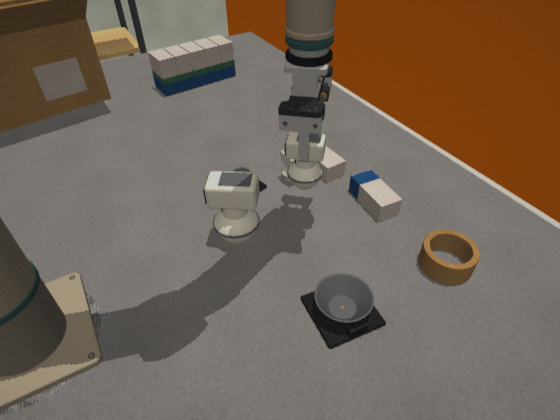

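View pics/wrist3.png

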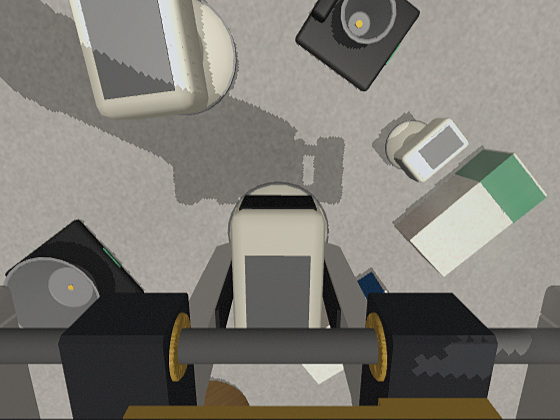

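The opening of 43.7 mm matches the 44 mm head, and the scanner hangs clear at side (304,165). Next, over to the cup.

```bash
python3 -m pendant '-0.0064 -0.0142 0 0 1;-0.0128 -0.0285 0 0 1;-0.0128 -0.0285 0 0 1;-0.0128 -0.0285 0 0 1;-0.0128 -0.0285 0 0 1;-0.0128 -0.0285 0 0 1;-0.0128 -0.0285 0 0 1;-0.0128 -0.0285 0 0 1'; python3 -m pendant '-0.0064 -0.0142 0 0 1;0 0 0 0 1;0 0 0 0 1;0 0 0 0 1'; python3 d.py 481.6 -219.6 163 48.7;  python3 -c "
from h import *
cv2.imwrite('pics/top4.png',read_camera('top'))
cv2.imwrite('pics/side4.png',read_camera('side'))"
```

```text
time: 6.65
tool_pos: [482.0, -206.9, 162.2]
ee_rot: [-1.108, -2.937, 0.001]
wrist_force: [1.4, -0.8, -1.1]
gripper_width: 0.466
time: 7.05
tool_pos: [480.5, -217.6, 163.5]
ee_rot: [1.104, 2.941, 0.002]
wrist_force: [-0.5, 0.4, -2.0]
gripper_width: 0.466
t 7.05 pos [ 480.4541 -217.6236  163.4781] w 0.4661346380848319 F [-0.4983  0.418  -1.9944] q [ 0.7338  0.5561 -0.537   1.8942  0.3861  0.795   0.8412]
tilt [ 0.0005  0.0012 -1.    ]
tool shift m [-0.0022 -0.0007  0.0005]
yaw tool 0.1617785503038931 or +-180; jaw 48.861778550303896
```

View pics/side4.png

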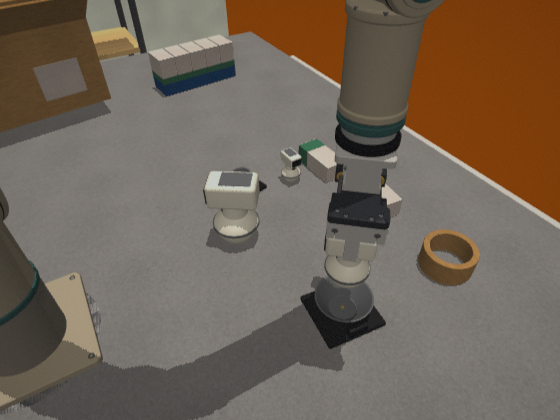

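View pics/top4.png

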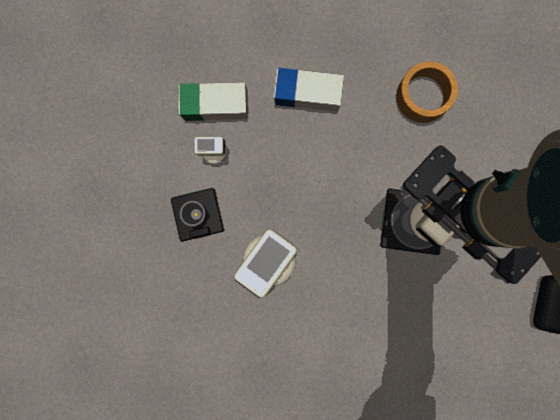

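```bash
python3 -c "
from h import *
for z in (90,122): print(proj('side',[480.5,-217.6,z]))
s=cv2.imread('pics/side4.png');cv2.imwrite('pics/s4c.png',cv2.resize(s[220:345,295:395],None,fx=4.5,fy=4.5,interpolation=2))
"; python3 -m pendant '-0.002 -0.0005 0 0 1;0 0 0.02 0 1;0 0 0.015 0 1;0 0 0.01 0 1;0 0 0 0 1;0 0 0 0 1'; python3 d.py 481.6 -219.6 87.5 48.7
```

```text
[344.2356433  279.32332189]
[346.18131562 266.30273147]
time: 7.75
tool_pos: [481.4, -221.2, 118.7]
ee_rot: [1.107, 2.94, 0.0]
wrist_force: [0.7, -0.5, -1.9]
gripper_width: 0.467
t 7.75 pos [ 481.3747 -221.1763  118.7166] w 0.4669189453967133 F [ 0.7244 -0.5405 -1.946 ] q [ 0.7048  0.6199 -0.4929  1.9296  0.441   0.6992  0.7966]
tilt [ 0.0004  0.0001 -1.    ]
tool shift m [0.0009 0.0013 0.0312]
yaw tool 0.02683995651193527 or +-180; jaw 48.72683995651193
```

View pics/s4c.png

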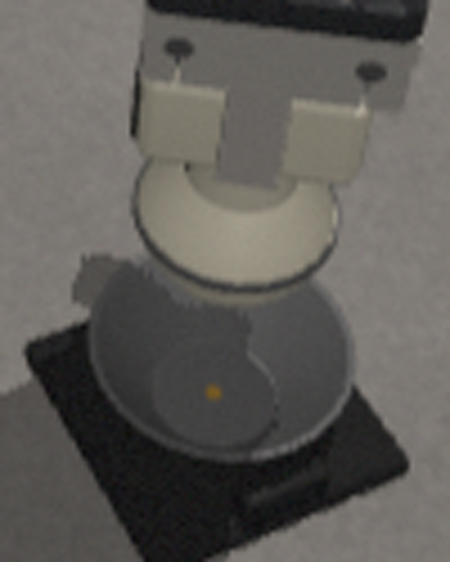

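The foot ring is at (347.5,266) and was predicted at (346,266), so the foot is centred under the TCP. I'll keep lowering in small steps and watch the force.

```bash
python3 -m pendant '0 0.001 0.01 0 1;0 0 0.008 0 1;0 0 0.005 0 1;0 0 0.004 0 1;0 0 0 0 1;0 0 0 0 1'; python3 d.py 481.6 -219.6 87.5 48.7
```

```text
time: 8.35
tool_pos: [481.7, -220.6, 91.5]
ee_rot: [1.108, 2.94, 0.0]
wrist_force: [0.2, -0.3, -2.0]
gripper_width: 0.469
t 8.35 pos [ 481.7077 -220.5954   91.4721] w 0.46942280352739 F [ 0.1541 -0.3102 -2.0011] q [ 0.6814  0.6595 -0.4622  1.9496  0.4749  0.6404  0.7654]
tilt [ 0.0001  0.0001 -1.    ]
tool shift m [0.0007 0.0007 0.004 ]
yaw tool 0.006628324705630462 or +-180; jaw 48.70662832470563
```

```bash
python3 -m pendant '0.0005 0.0005 0.002 0 1;0 0 0.001 0 1;0 0 0 0 1;0 0 0 0 1'; python3 -m pendant '0 0 0.001 0 1;0 0 0 0 1;0 0 0 0 1'
```

```text
time: 8.75
tool_pos: [481.6, -220.0, 88.6]
ee_rot: [1.108, 2.94, -0.0]
wrist_force: [0.5, 0.8, -1.9]
gripper_width: 0.467
time: 9.05
tool_pos: [481.6, -220.0, 87.5]
ee_rot: [1.108, 2.94, -0.0]
wrist_force: [-0.0, 0.5, -2.5]
gripper_width: 0.468
```

```bash
python3 -m pendant '0 0 0.0008 0 1;0 0 0 0 1;0 0 0 0 1';python3 -m pendant '0 0 0.0007 0 1;0 0 0 0 1;0 0 0 0 1'; python3 -c "
from h import *
s=read_camera('side');cv2.imwrite('pics/s5.png',cv2.resize(s[220:345,275:415],None,fx=4.5,fy=4.5,interpolation=2))"
```

```text
time: 9.35
tool_pos: [481.8, -219.9, 87.3]
ee_rot: [1.107, 2.939, -0.0]
wrist_force: [-0.7, 0.9, 6.1]
gripper_width: 0.466
time: 9.65
tool_pos: [482.0, -219.8, 87.3]
ee_rot: [1.107, 2.939, -0.001]
wrist_force: [-2.0, 1.4, 11.2]
gripper_width: 0.469
```

View pics/s5.png

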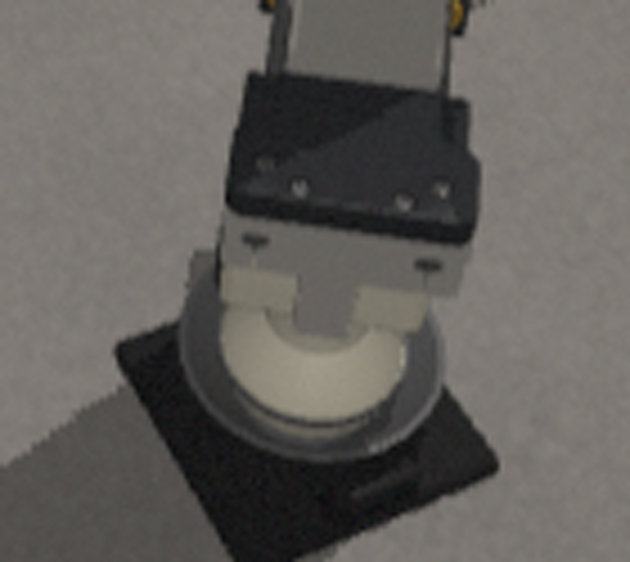

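Contact (11 N) comes at TCP z 87.3, against 87.5 expected when seated, and the picture shows the foot centred in the cup. I'll ease off, open, then retreat.

```bash
python3 -m pendant '0 0 -0.0010 0 1;0 0 0 0 1;0 0 0 0 0.7;0 0 0 0 0.5;0 0 0 0 0.3;0 0 0 0 0;0 0 0 0 0;0 0 0 0 0'; python3 -m pendant '0 0 0 0 0;0 0 -0.005 0 0;0 0 -0.02 0 0;0 0 -0.03 0 0;0 0 -0.04 0 0;0 0 -0.04 0 0;0 0 -0.03 0 0;0 0 0 0 0'; python3 -m pendant '0 0 0 0 0;0 0 0 0 0'; python3 -c "
from h import *
np.set_printoptions(precision=2,suppress=True)
s=read_camera('side');cv2.imwrite('pics/s6.png',cv2.resize(s[150:345,275:415],None,fx=3,fy=3,interpolation=2))
m=camera_model('wrist');cv2.imwrite('pics/w6.png',read_camera('wrist'))
for z in (14,46,126): print(z,proj('side',[481.7,-219.7,z]),proj('wrist',[481.7,-219.7,z],m))
"
```

```text
time: 10.5
tool_pos: [481.5, -219.9, 86.9]
ee_rot: [-1.108, -2.94, -0.0]
wrist_force: [0.4, 0.8, 0.7]
gripper_width: 0.801
time: 11.3
tool_pos: [484.3, -220.4, 256.5]
ee_rot: [1.105, 2.932, -0.001]
wrist_force: [-0.5, -0.3, -0.3]
gripper_width: 1.001
time: 11.5
tool_pos: [480.6, -219.8, 250.9]
ee_rot: [-1.107, -2.938, 0.0]
wrist_force: [0.6, -0.3, -0.7]
gripper_width: 1.002
14 [341.39 307.65] [279.58 182.79]
46 [343.1  296.48] [279.69 187.71]
126 [347.89 265.21] [280.08 204.22]
```

View pics/s6.png

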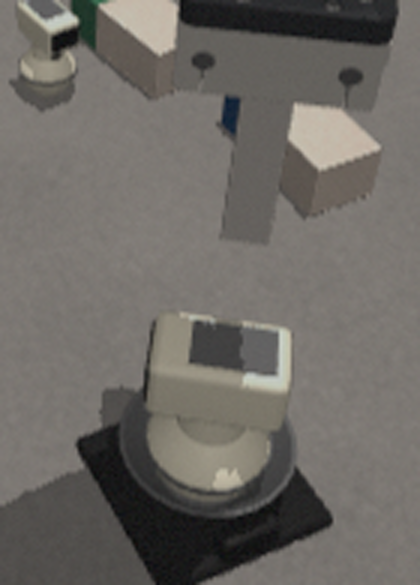

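View pics/w6.png

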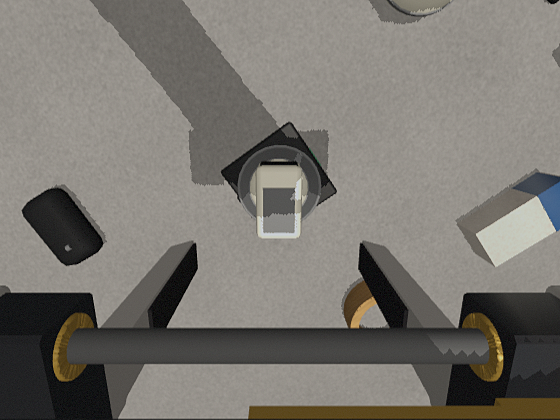

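The scanner stands upright in the cup. The top face is at side (350,266) against (348,265) expected, and at wrist (279,202) against (280,204). The gripper is well clear, so I'm handing in.

```bash
python3 -c "
from plant import *
print(get_obs()['time'],get_obs()['qvel'].max());print(close_job())"
```

```text
11.6 0.001964783144534317
the job is handed in; nothing more can be done
None
```

The scanner is standing upright in the wide charging cup, released, and the job was handed in at 11.6 s. No verdict is reported.

- **Choice of scanner:** I took the medium one of the three. Its head measured about 68 × 40 mm with rounded corners, and the grip opening read about 43.7 mm, against the 44 mm given.
- **Placing:** I lowered it while held until the foot touched the cup floor. Contact was about 11 N at a tool height of 87.3 mm, where 87.5 mm was expected when seated. I then eased off, opened the fingers and backed the gripper straight up to about 164 mm above the release height.
- **Last checks:** The top of the head appeared within about 2 pixels of the predicted seated, upright position in both the side and wrist pictures. The wrist force was near zero. None of the checks failed or disagreed.

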